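Start the magnetic polisher and close its dust cover

ROBOT

A 6-joint arm with a two-finger parallel gripper is mounted at the origin on the work surface. World frame = base frame: x ahead of the robot, y to its left, z up, the work surface at z = 0. Lengths are in m, angles in rad, forces in N, time in s.
With the tool pointing down it reaches from about 0.25 to 0.775 m from the base axis. Payload 4 kg.
Tool frame: the origin (TCP) lies midway between the tips of the shut fingers; the grasp point (between the pads) lies 19 mm behind it; z points along the fingers, x is the direction in which the jaws open and shut, and the axes are right-handed (so a half turn about z gives the same grasp; the last joint's range is limited). The gripper opens to 85 mm and grips with 20 to 120 N. Pads are 22 mm wide; open, the fingers measure 114 mm over their backs; the gripper's body (76 mm by 85 mm) begins 54 mm behind the grasp point. The pads swing forward as they close: fully open they stand 13 mm farther back than shut.
Start: joints at [-1.221, 0.087, 1.371, -0, 1.684, -0.103], TCP at [0.241, -0.495, 0.231] pointing down, gripper open.
Joint ranges: [-3.1, 3.1], [-0.76, 2.03], [0.27, 2.55], [-1.08, 4.22], [0.17, 2.65], [-2.57, 2.57]. Speed limits (rad/s): [2.79, 2.79, 3.14, 3.14, 3.14, 3.14].

INTERFACE

Orientations are given as a 3x3 rotation matrix whose columns are the frame's x, y, z axes.
In Python, from cell import ctrl gives the robot as it stands.
- The arm moves only by the shell command python3 -m creep 'ROWS' [OPENING] [FORCE]. ROWS is JSON, a list of rows, each a list of 6 numbers: the shift along the tool's x, y, z in m, then the turn, a rotation vector about the tool's x, y, z in rad. A call has 1 to 8 rows; each row is the pose to reach, as a shift and turn from the pose measured when the call began, along the tool's axes at that moment; what a row does not reach only later rows make up. A row lasts 1/12 s, in which the tool goes at most 41.7 mm and 7.16 degrees, less where a joint would pass 70% of its speed; a pose out of reach is approached as far as the arm can. A call with a gripper value outside its range is refused whole. OPENING is the opening, from -1 (shut) to 1 (fully open), set as the call begins (- or left out, the last holds). The fingers move at their own pace and stop on an object; FORCE is the grip in N (left out, the last holds). Time passes only in rows, so rows that repeat a pose let the fingers close. It gives the time, the measured TCP pose, the force and the opening at its end, in the units of the state.
- ctrl.get_state(): the state, without advancing time (a new reading comes with each control period).
- ctrl.get_image(name): name is "side" or "top"; returns the picture (480x640x3 uint8, blue, green, red); there is no depth.
- ctrl.get_calibration(name): a dict with "mtx" (3x3 intrinsics, pixels), "rvec" (rotation vector, rad) and "tvec" (3), from world to camera coordinates, as OpenCV has them. Camera axes: x right, y down, z forward; pixel columns grow to the right and rows downward; lengths in m; the calibration is good to about 2 mm. A picture is of the moment at which its call begins. get_calibration takes no time and is no camera call.
- ctrl.close_job(): hands the job in, once; it reports no verdict.
Trained networks look in the newest picture that a camera, given by its name, has taken for a name from the list of things; names that differ only in an ending like _2 or _b are one class to them, and where a whole thing is asked for, a point or a joint stands for the part that bears it (a point fixed in the world has none). Each returns a list of dicts, best first, with "p" (0 to 1); they miss things now and then, are a little off and sometimes report something else, mostly with a low value. They report only what shows in the picture. A call takes as long as a camera call.
- ctrl.silhouettes(name, camera): "mask" (480x640 bool, what is visible of it) and "uv" ([column, row] in pixels, amid what is visible of it).
- ctrl.pinpoint(name, camera): "uv" ([column, row] in pixels: a listed point, or the origin of a listed thing).
The state is a dict: "time": time; "qpos": joint angles; "joint_vel": joint speeds; "tau": joint torques, N m; "tcp_pos": TCP position; "tcp_rot": TCP orientation; "ft_force": force on the tool from outside, world axes, zero at the start; "ft_torque": the same for the moment, N m; "finger_gap": finger opening in m.
Only numpy, scipy, OpenCV 4.12 (cv2) and the standard library are available. Lean on these libraries where they do the work, as an engineer would, in place of code of your own. Each camera call takes 0.05 s, during which the arm holds its last target.

TASK

Start the magnetic polisher: slide the dust cover on its console back off the two buttons, press the square run button all the way down, then slide the dust cover fully home over the buttons again and let go. Do not press the round mushroom-headed stop button beside it, and leave the timer knob, the bowl, the hammer and the tray as they are.

Things in the scene. Friction and masses are not known exactly. Their poses are not given: they have to be found in the camera images.
- polisher: Bench-top magnetic polisher, grey housing, fixed on the bench; place and yaw vary. Origin: bench top, under the centre of its control console. x points to the machine's rear (away from its front, which faces the robot), y to its left, z up. Console: 260 mm in x, 160 mm in y, deck 100 mm above the bench. Aluminium rails 8.5 mm high run along x on the deck, y = +-65 to +-77 mm.
- well (a point): Centre of the floor of the button well, an open recess in the front half of the console's deck under the dust cover: 96 mm in x, 124 mm in y, 28 mm deep, floor 72 mm above the bench. Both buttons stand in it. Axes as the polisher's.
- drive (a point): Centre of the top of the drive housing, the part of the polisher right of the console: 260 mm in x, 232 mm in y, top 120 mm above the bench; it carries the bowl and, at its front, the timer knob. Axes as the polisher's.
- cover (a joint): Travel of the sliding dust cover, in m: 0 = fully home at its front stop, well wholly covered; 0.108 = fully back at its rear stop, well wholly uncovered. It starts home or slightly ajar (0 to 0.015). It opens along the polisher's +x against about 2 N of dry friction and stays where it is left.
- cover_bar (a point): Centre of the dust cover's black finger bar: 14 mm thick (polisher's x), 70 mm long (y), 22 mm tall, upright across the middle of the cover; foot 104.5 mm, top 126.5 mm above the bench. The cover is a flat aluminium plate, 104 mm (x) by 136 mm (y) by 4 mm, top 104.5 mm above the bench. Axes as the polisher's.
- run_top (a point): Centre of the top of the run button: square black cap 30 by 30 mm, top 14 mm above the well floor (86 mm above the bench) when up, in a square aluminium bezel 42 mm wide, 6 mm high. It stands left or right in the well (y = +-31 mm from its centre), the stop button in the other place. It springs back up. Axes as the polisher's.
- run (a joint): How far the run button is pressed, in m: 0 = up, 0.006 = all the way down; 1.5 N at the start of travel, 4.5 N at the end.
- stop_top (a point): Centre of the top of the stop button: round black mushroom head 34 mm in diameter, top 24 mm above the well floor (96 mm above the bench), in a round aluminium bezel; 62 mm from the run button.
- stop (a joint): How far the stop button is pressed, in m: 0 = up, 0.006 = all the way down, 1.5 N at the start of travel.
- timer_mark (a point): White mark on the timer knob's bar, 17 mm off the knob's axis, 164 mm above the bench. The knob (black, 36 mm across, on the front of the drive housing) turns freely and starts at any setting.
- bowl_mid (a point): Centre of the closed polishing bowl: white plastic with a grey lid, 176 mm in diameter, 130 mm tall with its knob, loose on the drive's steel table; top 256 mm above the bench. This point is 57 mm above its foot.
- hammer_mid (a point): Chasing hammer lying loose on the bench in front of the machine, 220 mm long along its x, 28 mm thick, 62 mm over its head; point near mid-length, 14 mm above the bench.
- tray_mid (a point): Cork-lined wooden tray with bangles, 300 (x) by 150 (y) by 36 mm, loose, left of the machine; its centre, half-way up.

How it is judged:
On the way, in this order (a step that is already met when the one before it is completed fails the run):
1. the dust cover is slid back off the buttons (more than 50 mm open) (value of joint cover above 0.05 m), for 0.1 s.
2. the square run button is pressed all the way down (5 of its 6 mm or more) for 0.1 s (value of joint run above 0.005 m), for 0.1 s.
At the end, for the whole second after the job is handed in: The dust cover is at rest within 3 mm of fully home over the well, and both buttons are up (within 1 mm) (value of joint cover below 0.003 m and velocity of joint cover between -0.01 and 0.01 m/s and value of joint each of run, stop below 0.001 m); the robot touches nothing.
It fails at once if the stop button is pressed more than 2 mm (value of joint stop above 0.002 m).
It fails at once if the timer knob is turned so that its mark moves more than 5 mm (distance of timer_mark from where it was at the start of the episode above 0.005 m).
It fails at once if the bowl is shifted more than 10 mm (distance of bowl_mid from where it was at the start of the episode above 0.01 m).
It fails at once if the hammer or the tray is shifted more than 20 mm (distance of any of hammer_mid, tray_mid from where it was at the start of the episode above 0.02 m).
It also fails if it takes over 51 s, if anything falls off the work surface, if the arm or the gripper's body presses on something with over 40 N, if the wrist force passes 120 N, or if a joint passes its speed limit or range.

## Working session

There is one attempt and no reset: what is moved stays moved. The work goes in short steps, Python scripts to look and compute and a shell command to move; the robot and the scene stay as the last step left them, time stands still between calls to the robot, and variables do not carry over. Pictures are saved under pics/ and viewed, and the job is handed in when it is done.

```bash
ls; mkdir -p pics; cat > h.py <<'E'
import numpy as np, cv2
from cell import ctrl
def save(n,f): 
    im=ctrl.get_image(n); cv2.imwrite('pics/'+f,im); return im
def cal(n):
    c=ctrl.get_calibration(n); R=cv2.Rodrigues(np.array(c['rvec'],float))[0]
    return np.array(c['mtx'],float),R,np.array(c['tvec'],float).ravel()
def ray(n,uv,z):
    K,R,t=cal(n); d=R.T@np.linalg.inv(K)@np.array([uv[0],uv[1],1.]); C=-R.T@t
    return C+d*(z-C[2])/d[2]
def proj(n,P):
    K,R,t=cal(n); p=K@(R@np.array(P,float)+t); return p[:2]/p[2]
E
python3 - <<'E'
from h import *
save('top','t0.png'); save('side','s0.png')
for n in ['top','side']:
    K,R,t=cal(n); print(n,-R.T@t)
    for name,z in [('polisher',0),('cover_bar',.1155),('well',.072),('drive',.12),('timer_mark',.164),('bowl_mid',None),('hammer_mid',.014),('tray_mid',.018)]:
        for r in ctrl.pinpoint(name,n)[:2]:
            print(name,np.round(r['uv'],1),round(r['p'],2), np.round(ray(n,r['uv'],z),4) if z is not None else '')
s=ctrl.get_state(); print(s['time'],s['tcp_pos'],np.round(s['tcp_rot'],3),s['ft_force'],s['finger_gap'])
E
```

```text
pics
top [0.38885816 0.08172387 1.12013948]
polisher [380.  258.1] 0.55 [ 0.5683 -0.02    0.    ]
cover_bar [392.  279.6] 0.56 [ 0.5084 -0.0327  0.1155]
well [391.5 285.1] 0.84 [ 0.5025 -0.0366  0.072 ]
timer_mark [503.  286.3] 0.69 [ 0.4948 -0.2287  0.164 ]
bowl_mid [392.  283.4] 0.49 
hammer_mid [478.1 337.3] 0.61 [ 0.4042 -0.2222  0.014 ]
tray_mid [281.  276.4] 0.56 [0.5217 0.1911 0.018 ]
side [0.03095426 0.66965495 0.79075104]
polisher [361.9 267.1] 0.92 [ 0.5598 -0.0199  0.    ]
cover_bar [386.4 233.5] 0.97 [ 0.518  -0.0427  0.1155]
well [385.5 249.7] 0.73 [ 0.5131 -0.0406  0.072 ]
well [304.2 317.6] 0.69 [0.4934 0.2341 0.072 ]
drive [408.8 188.2] 0.94 [ 0.5919 -0.2222  0.12  ]
timer_mark [448.  190.2] 0.64 [ 0.4863 -0.2246  0.164 ]
hammer_mid [467.6 253.8] 0.63 [ 0.4017 -0.233   0.014 ]
tray_mid [306.4 314.6] 0.61 [0.531  0.1923 0.018 ]
0.9 [ 0.24061352 -0.49459103  0.23136838] [[ 0.437 -0.899  0.   ]
 [-0.899 -0.437 -0.   ]
 [ 0.     0.    -1.   ]] [-0.74374835  0.26140458  0.17441574] 0.08537357147429937
```

View pics/t0.png

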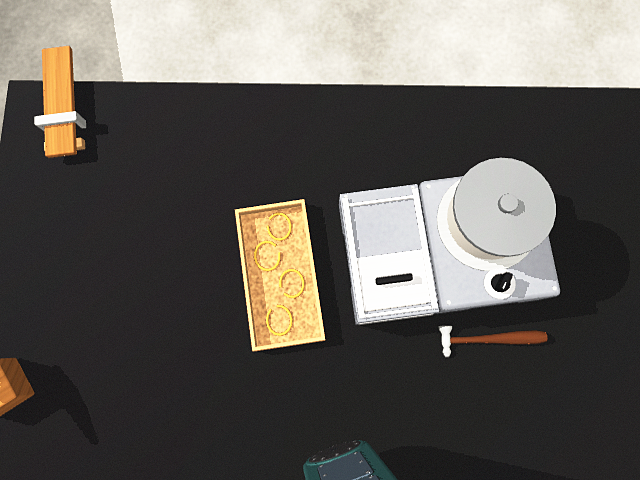

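View pics/s0.png

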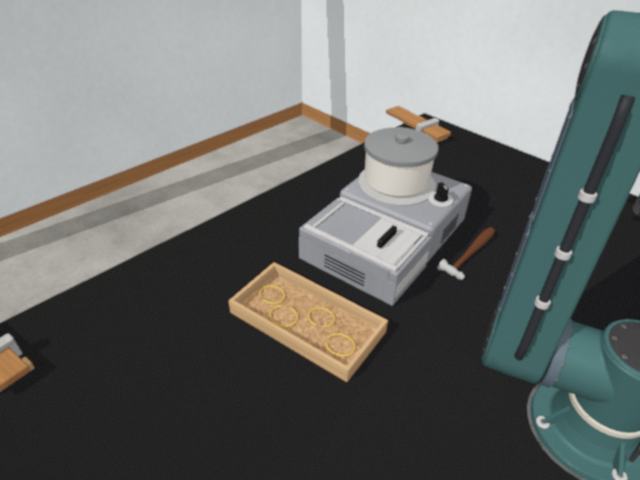

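The top view shows the console at columns 340-438 and rows 185-325, with the bar at about (394,279) and the cover near home. The bowl and knob are to its right, the hammer is at the lower right and the tray is on the left. I'll zoom in to get the exact yaw.

```bash
python3 - <<'E'
from h import *
im=cv2.imread('pics/t0.png')[175:335,330:450]
cv2.imwrite('pics/t0c.png',cv2.resize(im,None,fx=3.7,fy=3.7,interpolation=cv2.INTER_CUBIC)) 
g=cv2.imread('pics/t0.png'); hsv=cv2.cvtColor(g,cv2.COLOR_BGR2GRAY)
sub=(hsv[268:290,368:420]<70).astype(np.uint8)
ys,xs=np.nonzero(sub); pts=np.stack([xs+368,ys+268],1).astype(np.float32)
print(cv2.minAreaRect(pts), pts.mean(0))
print(np.round(ray('top',pts.mean(0),.1265),4))
for c in ctrl.silhouettes('cover_bar','top')[:1]+ctrl.silhouettes('cover','top')[:1]:
    m=c['mask']; ys,xs=np.nonzero(m); print(c['uv'],c['p'],m.sum(),cv2.minAreaRect(np.stack([xs,ys],1).astype(np.float32)))
E
```

```text
((393.774169921875, 278.76861572265625), (7.070542335510254, 36.34430694580078), 82.56858825683594) [393.58984 278.8164 ]
[ 0.5087 -0.0345  0.1265]
[395.1, 283.9] 0.96 3539 ((393.3356018066406, 279.3505554199219), (53.6950798034668, 67.31452941894531), 82.50414276123047)
[392.3, 279.9] 0.92 3391 ((392.53851318359375, 279.4493103027344), (53.36971664428711, 65.89020538330078), 82.23483276367188)
```

View pics/t0c.png

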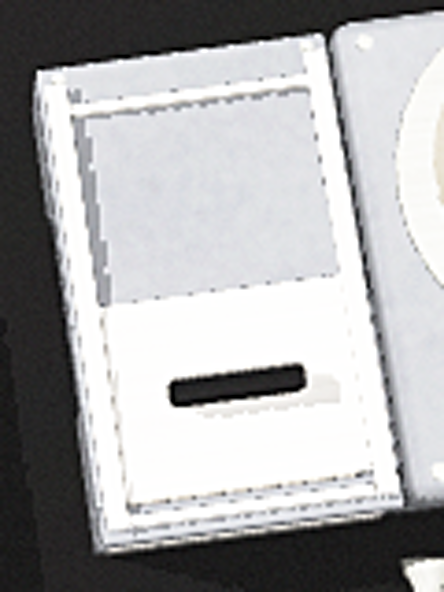

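```bash
cat >> h.py <<'E'
def rel(target,yaw):
    s=ctrl.get_state(); R=np.array(s['tcp_rot']); c,sn=np.cos(yaw),np.sin(yaw)
    T=np.array([[c,sn,0],[sn,-c,0],[0,0,-1.]])
    d=R.T@(np.array(target)-s['tcp_pos']); r=cv2.Rodrigues(R.T@T)[0].ravel()
    print('rel',np.round(d,4),np.round(r,3),'t',s['time'])
E
python3 - <<'E'
from h import *
o=np.array([330,175]); 
f=lambda u,v:np.array([u,v])/3.7+o
# rails/deck features: bar long ends, cover rear edge, groove left edge, right deck edge
def y(a,b,z): d=ray('top',f(*b),z)-ray('top',f(*a),z); return np.degrees(np.arctan2(d[1],d[0]))
print('cover rear',y((338,275),(108,303),.1045)-90,'right rail',y((396,500),(325,40),.1085),'left',y((100,535),(40,75),.1085))
print('rear inner',y((310,80),(75,108),.1)-90,'front',y((385,512),(120,545),.1)-90)
for p in [(108,303),(338,275),(370,470),(130,503)]: print(np.round(ray('top',f(*p),.1045),4))
rel([.35,-.1,.231],np.radians(7.5))
E
```

```text
cover rear 8.222105641195967 right rail 7.9515898710682045 left 8.171205881231996
rear inner 8.090892661275973 front 8.354888693755072
[0.5531 0.0303 0.1045]
[ 0.5707 -0.0914  0.1045]
[ 0.4678 -0.107   0.1045]
[0.4479 0.0177 0.1045]
rel [-3.07e-01 -2.71e-01  3.00e-04] [ 0.    -0.    -1.249] t 1.0
```

```bash
python3 -m creep '[[-0.3,-0.265,0,0,0,-1.25],[-0.3,-0.265,0,0,0,-1.25],[-0.3,-0.265,0,0,0,-1.25],[-0.3,-0.265,0,0,0,-1.25],[-0.3,-0.265,0,0,0,-1.25],[-0.3,-0.265,0,0,0,-1.25],[-0.3,-0.265,0,0,0,-1.25],[-0.3,-0.265,0,0,0,-1.25]]' -1 30; python3 - <<'E'
from h import *
yw=.1414; x=np.array([np.cos(yw),np.sin(yw),0]); b=np.array([.5095,-.036,.0])
rel(b-.05*x+[0,0,.2],yw)
E
```

```text
time: 1.67
tcp_pos: [0.3297, -0.1716, 0.2316]
tcp_rot: [[0.994, -0.112, 0.001], [-0.112, -0.994, -0.001], [0.001, 0.001, -1.0]]
ft_force: [1.3, 0.0, 0.3]
finger_gap: -0.0001
rel [ 0.1149 -0.1424  0.0316] [ 0.001 -0.001 -0.254] t 1.6667
```

```bash
python3 -m creep '[[0.115,-0.142,0.03,0,0,-0.254],[0.115,-0.142,0.03,0,0,-0.254],[0.115,-0.142,0.03,0,0,-0.254],[0.115,-0.142,0.03,0,0,-0.254],[0.115,-0.142,0.03,0,0,-0.254],[0.115,-0.142,0.03,0,0,-0.254],[0.115,-0.142,0.03,0,0,-0.254],[0.115,-0.142,0.03,0,0,-0.254]]'; python3 - <<'E'
from h import *
yw=.1414; x=np.array([np.cos(yw),np.sin(yw),0]); b=np.array([.5095,-.036,.0])
save('top','t1.png');save('side','s1.png')
rel(b-.05*x+[0,0,.113],yw)
a=cv2.imread('pics/t1.png')[150:390,300:540]; c=cv2.imread('pics/s1.png')[100:340,270:510]
cv2.imwrite('pics/c1.png',cv2.resize(np.hstack([a,c]),(800,400)))
E
```

```text
time: 2.33
tcp_pos: [0.4597, -0.0439, 0.2018]
tcp_rot: [[0.99, 0.141, 0.001], [0.141, -0.99, -0.001], [0.001, 0.001, -1.0]]
ft_force: [0.6, -0.6, 0.3]
finger_gap: -0.0
rel [ 0.0004 -0.0014  0.0891] [ 0.002 -0.002 -0.002] t 2.4333
```

View pics/c1.png

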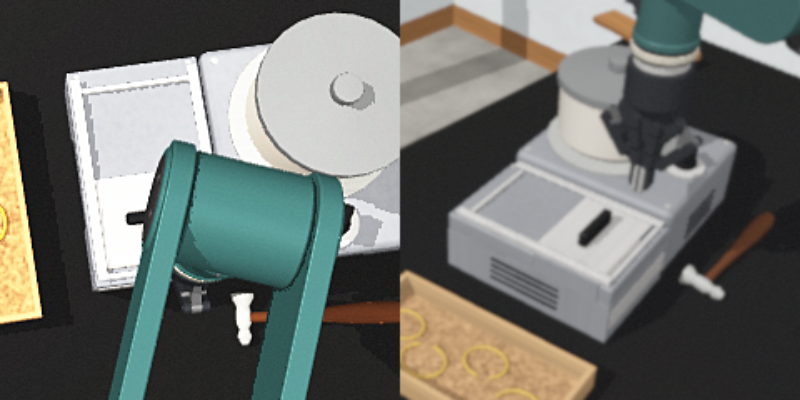

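Side view shows the shut fingers in front of the bar (bar at crop (595,228)), and the wrist's teal body well above the lid. I'll descend to z = 0.115 and check the wrist's clearance to the bowl.

```bash
python3 -m creep '[[0,-0.001,0.03,0,0,0],[0,-0.001,0.06,0,0,0],[0,-0.001,0.08,0,0,0],[0,-0.001,0.087,0,0,0],[0,-0.001,0.087,0,0,0]]'; python3 - <<'E'
from h import *
save('side','s2.png')
yw=.1414; x=np.array([np.cos(yw),np.sin(yw),0]); b=np.array([.5095,-.036,.0])
rel(b-.0215*x+[0,0,.115],yw)
print('bowl',ray('top',(508,204),.25), ray('top',(504,207),.236))
cv2.imwrite('pics/c2.png',cv2.resize(cv2.imread('pics/s2.png')[20:320,240:640],(800,600)))
E
```

```text
time: 2.85
tcp_pos: [0.4578, -0.0441, 0.1134]
tcp_rot: [[0.991, 0.137, -0.002], [0.137, -0.991, -0.0], [-0.002, 0.0, -1.0]]
ft_force: [1.0, -0.4, 0.0]
finger_gap: -0.0001
rel [ 0.0295 -0.0011  0.0003] [ 0.001 -0.001 -0.003] t 2.9
bowl [ 0.62611981 -0.2145023   0.25      ] [ 0.62445093 -0.21218733  0.236     ]
```

View pics/c2.png

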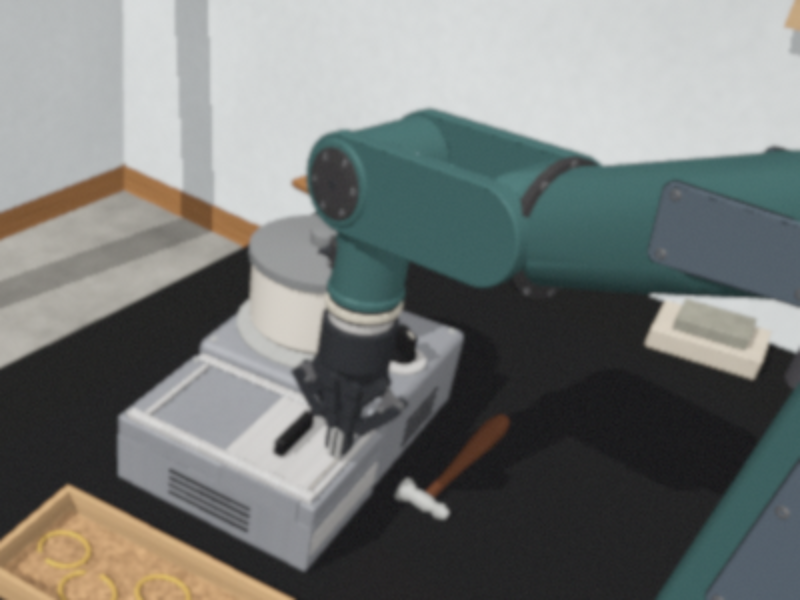

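```bash
python3 -m creep '[[0.015,-0.001,0,0,0,-0.003],[0.025,-0.001,0,0,0,-0.003],[0.035,-0.001,0,0,0,-0.003],[0.046,-0.001,0,0,0,-0.003],[0.058,-0.001,0,0,0,-0.003],[0.07,-0.001,0,0,0,-0.003],[0.082,-0.001,0,0,0,-0.003],[0.088,-0.001,0,0,0,-0.003]]'; python3 - <<'E'
from h import *
save('side','s3.png')
yw=.1414; x=np.array([np.cos(yw),np.sin(yw),0]); b=np.array([.5095,-.036,.0])
rel(b+(.1-.0215)*x+[0,0,.115],yw)
cv2.imwrite('pics/c3.png',cv2.resize(cv2.imread('pics/s3.png')[120:320,260:520],(780,600)))
E
```

```text
time: 3.57
tcp_pos: [0.5481, -0.0309, 0.1166]
tcp_rot: [[0.99, 0.141, 0.003], [0.141, -0.99, -0.001], [0.003, 0.002, -1.0]]
ft_force: [-2.3, 0.5, 2.8]
finger_gap: -0.0001
rel [ 0.039  -0.0004  0.0013] [ 0.002 -0.004  0.   ] t 3.6167
```

View pics/c3.png

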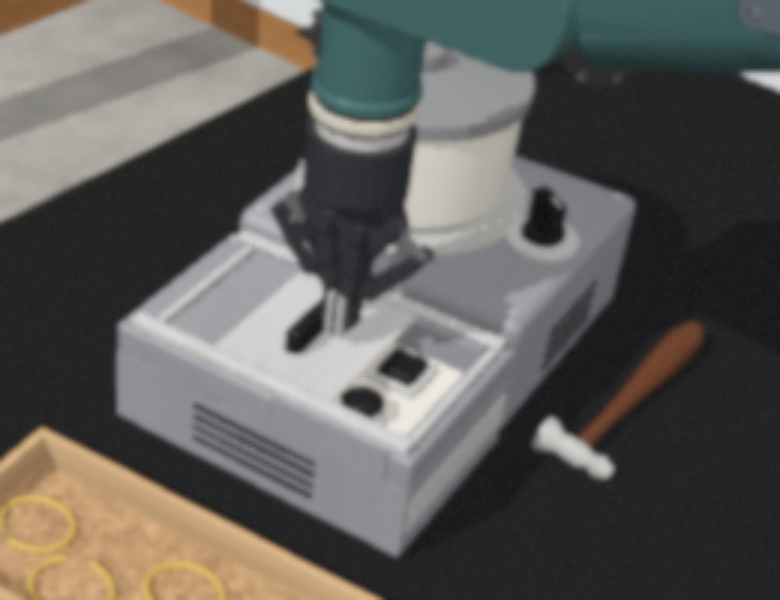

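The cover is sliding. The square run button is on the right (crop (405,367)) and the round stop button is on the left (362,402). I'll keep pushing.

```bash
python3 -m creep '[[0.01,0,0.001,0,0,0],[0.02,0,0.001,0,0,0],[0.03,0,0.001,0,0,0],[0.036,0,0.001,0,0,0],[0.041,0,0.001,0,0,0],[0.043,0,0.001,0,0,0],[0.043,0,0.001,0,0,0]]'; python3 -m creep '[[-0.015,0,0,0,0,0],[-0.02,0,-0.03,0,0,0],[-0.03,0,-0.06,0,0,0],[-0.06,0,-0.08,0,0,0],[-0.1,0,-0.09,0,0,0],[-0.14,0,-0.09,0,0,0],[-0.18,0,-0.09,0,0,0],[-0.22,0,-0.09,0,0,0]]'
python3 - <<'E'
from h import *
for n in ['top','side']:
    save(n,n+'4.png')
    for name,z in [('run_top',.086),('stop_top',.096),('well',.072)]:
        for r in ctrl.pinpoint(name,n)[:1]: print(n,name,np.round(r['uv'],1),round(r['p'],2), np.round(ray(n,r['uv'],z),4))
a=cv2.imread('pics/top4.png')[170:340,320:490]; c=cv2.imread('pics/side4.png')[150:320,280:450]
cv2.imwrite('pics/c4.png',cv2.resize(np.hstack([a,c]),(800,400),interpolation=cv2.INTER_CUBIC))
E
```

```text
time: 4.2
tcp_pos: [0.5917, -0.0249, 0.1152]
tcp_rot: [[0.99, 0.141, 0.004], [0.141, -0.99, -0.002], [0.004, 0.002, -1.0]]
ft_force: [-0.3, -0.4, -0.3]
finger_gap: -0.0003
time: 4.87
tcp_pos: [0.3719, -0.0561, 0.204]
tcp_rot: [[0.99, 0.141, 0.005], [0.142, -0.99, -0.003], [0.005, 0.003, -1.0]]
ft_force: [-0.6, -0.2, 1.5]
finger_gap: 0.0002
top run_top [411.4 279.2] 0.54 [ 0.5135 -0.0744  0.086 ]
top stop_top [375.4 285.5] 0.8 [ 0.4984 -0.0025  0.096 ]
top well [390.5 286.8] 0.64 [ 0.499  -0.0346  0.072 ]
side run_top [392.9 244.3] 0.58 [ 0.504  -0.0538  0.086 ]
side stop_top [382.9 250.5] 0.45 [ 0.4992 -0.0106  0.096 ]
side well [387.8 250.6] 0.92 [ 0.5074 -0.042   0.072 ]
```

View pics/c4.png

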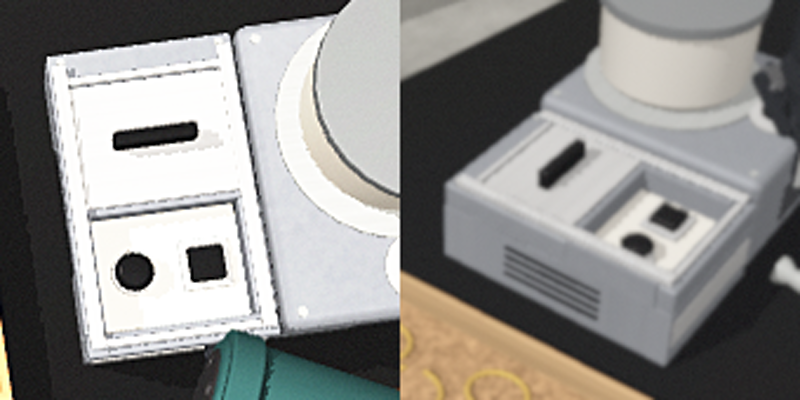

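The run cap is at top-view pixel (408,282.6) and the stop head at (377,285). Next I'll take exact centroids.

```bash
python3 - <<'E'
from h import *
yw=.1414; x=np.array([np.cos(yw),np.sin(yw),0]); y=np.array([-x[1],x[0],0])
for n,boxes in [('top',[(396,270,422,296),(366,272,390,298)]),('side',[(386,234,402,250),])]:
  g=cv2.imread(f'pics/{n}4.png',0)
  for (u0,v0,u1,v1),z in zip(boxes,[.084,.096]):
    m=(g[v0:v1,u0:u1]<90).astype(np.uint8); k,l,st,ce=cv2.connectedComponentsWithStats(m); i=1+st[1:,4].argmax()
    uv=ce[i]+[u0,v0]; print(n,uv,st[i],np.round(ray(n,uv,z),4))
p=ray('top',(408,282.6),.084)
g=cv2.imread('pics/top4.png',0); ys,xs=np.nonzero(g[215:240,365:410]<70); bu=np.array([xs.mean()+365,ys.mean()+215]); print('bar',bu,np.round(ray('top',bu,.122),4))
E
```

```text
top [407.31818182 281.30454545] [  3   4  17  16 220] [ 0.5094 -0.0666  0.084 ]
top [376.73170732 285.00487805] [  3   5  17  17 205] [ 0.4994 -0.0051  0.096 ]
side [394.04081633 241.96938776] [ 1  3 15 11 98] [ 0.5088 -0.0643  0.084 ]
bar [385.40510949 227.37591241] [ 0.6096 -0.0191  0.122 ]
```

```bash
python3 - <<'E'
from h import *
rel([.509,-.066,.13],.1414)
E
```

```text
rel [0.1312 0.0289 0.0748] [ 0.002 -0.004  0.001] t 5.2667
```

```bash
python3 -m creep '[[0.04,0.01,0,0,0,0],[0.08,0.02,0,0,0,0],[0.11,0.029,0,0,0,0],[0.131,0.029,0,0,0,0],[0.131,0.029,0.03,0.002,-0.004,0],[0.131,0.029,0.06,0.002,-0.004,0],[0.131,0.029,0.074,0.002,-0.004,0],[0.131,0.029,0.074,0.002,-0.004,0]]'
python3 - <<'E'
from h import *
rel([.509,-.066,.089],.1414)
save('side','s5.png')
cv2.imwrite('pics/c5.png',cv2.resize(cv2.imread('pics/s5.png')[170:310,300:480],(720,560),interpolation=cv2.INTER_CUBIC))
E
```

```text
time: 5.93
tcp_pos: [0.507, -0.0652, 0.1251]
tcp_rot: [[0.99, 0.143, -0.01], [0.143, -0.99, 0.003], [-0.01, -0.004, -1.0]]
ft_force: [0.7, 1.2, -0.9]
finger_gap: 0.0002
rel [0.0022 0.0012 0.0361] [-0.004  0.01   0.002] t 5.9333
```

View pics/c5.png

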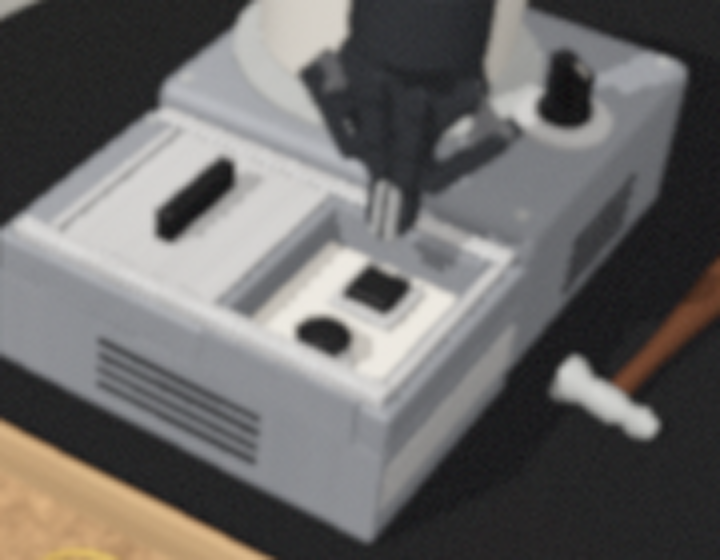

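The fingertips (crop (385,235)) are directly above the run cap (378,288), so I'll press.

```bash
python3 -m creep '[[0.002,0.001,0.012,0,0.008,0],[0.002,0.001,0.024,0,0.008,0],[0.002,0.001,0.034,0,0.008,0],[0.002,0.001,0.038,0,0.008,0],[0.002,0.001,0.042,0,0.008,0],[0.002,0.001,0.045,0,0.008,0],[0.002,0.001,0.046,0,0.008,0],[0.002,0.001,0.046,0,0.008,0]]'
```

```text
time: 6.65
tcp_pos: [0.5102, -0.0661, 0.0825]
tcp_rot: [[0.99, 0.143, 0.002], [0.143, -0.99, 0.003], [0.003, -0.002, -1.0]]
ft_force: [-2.1, 1.0, 3.9]
finger_gap: -0.0004
```

```bash
python3 -m creep '[[0,0,0.003,0,0,0],[0,0,0.005,0,0,0],[0,0,0.006,0,0,0],[0,0,0.006,0,0,0],[0,0,0.006,0,0,0]]'
```

```text
time: 7.07
tcp_pos: [0.5108, -0.0663, 0.0799]
tcp_rot: [[0.99, 0.143, 0.005], [0.143, -0.99, 0.002], [0.005, -0.001, -1.0]]
ft_force: [-7.1, 1.3, 15.0]
finger_gap: 0.0001
```

With 15 N at z = 0.080 the button has bottomed. I'll hold briefly, then lift.

```bash
python3 -m creep '[[0,0,0.002,0,0,0],[0,0,0.003,0,0,0],[0,0,0.003,0,0,0],[0,0,0.003,0,0,0]]'; python3 -m creep '[[0,0,-0.02,0,0,0],[0,0,-0.05,0,0,0],[0,0,-0.08,0,0,0],[0,0,-0.1,0,0,0],[0,0,-0.1,0,0,0]]'
python3 - <<'E'
from h import *
x=np.array([np.cos(.1414),np.sin(.1414),0])
rel(np.array([.6096,-.0191,.18])+.05*x,.1414)
E
```

```text
time: 7.4
tcp_pos: [0.5113, -0.0664, 0.0799]
tcp_rot: [[0.99, 0.143, 0.007], [0.143, -0.99, 0.001], [0.007, -0.0, -1.0]]
ft_force: [-5.5, 0.8, 14.1]
finger_gap: 0.0001
time: 7.82
tcp_pos: [0.5138, -0.0673, 0.1859]
tcp_rot: [[0.99, 0.143, 0.018], [0.143, -0.99, -0.002], [0.018, 0.004, -1.0]]
ft_force: [0.9, 0.2, 1.5]
finger_gap: -0.0001
rel [ 0.1516 -0.034   0.0084] [ 0.004 -0.018  0.002] t 7.8167
```

```bash
python3 -m creep '[[0.04,-0.034,0,0,-0.018,0],[0.08,-0.034,0,0,-0.018,0],[0.115,-0.034,0,0,-0.018,0],[0.14,-0.034,0,0,-0.018,0],[0.151,-0.034,0,0,-0.018,0],[0.151,-0.034,0,0,-0.018,0],[0.151,-0.034,0.02,0,-0.018,0],[0.151,-0.034,0.02,0,-0.018,0]]'
python3 - <<'E'
from h import *
x=np.array([np.cos(.1414),np.sin(.1414),0])
rel(np.array([.6096,-.0191,.115])+.045*x,.1414)
for n in ['top','side']: save(n,n+'6.png')
a=cv2.imread('pics/top6.png')[150:350,310:510]; c=cv2.imread('pics/side6.png')[120:320,270:470]
cv2.imwrite('pics/c6.png',cv2.resize(np.hstack([a,c]),(800,400),interpolation=cv2.INTER_CUBIC))
E
```

```text
time: 8.48
tcp_pos: [0.6565, -0.0121, 0.1634]
tcp_rot: [[0.99, 0.143, -0.007], [0.143, -0.99, -0.004], [-0.008, 0.003, -1.0]]
ft_force: [-0.6, 0.5, -2.2]
finger_gap: 0.0
rel [-0.002   0.0002  0.0484] [0.003 0.008 0.002] t 8.4833
```

View pics/c6.png

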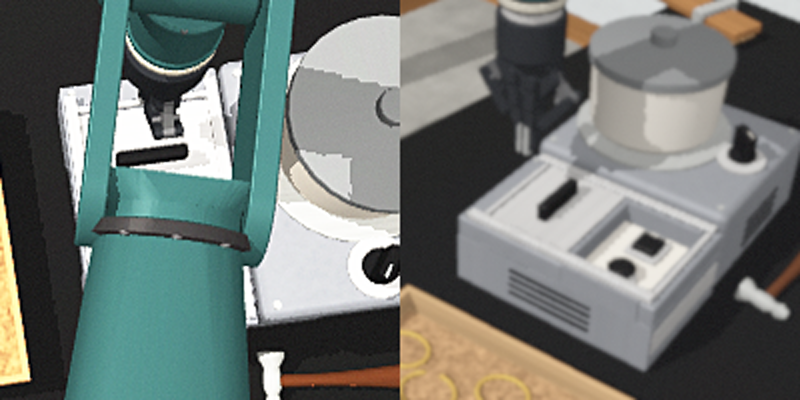

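The fingers are behind the bar and the run button is up. I'll descend and push toward the front.

```bash
python3 -m creep '[[-0.001,0,0.02,0,0.008,0],[-0.001,0,0.036,0,0.008,0],[-0.001,0,0.045,0,0.008,0],[-0.001,0,0.048,0,0.008,0],[-0.001,0,0.048,0,0.008,0]]'; python3 -m creep '[[-0.01,0,0,0,0,0],[-0.02,0,0,0,0,0],[-0.03,0,0,0,0,0],[-0.042,0,0,0,0,0],[-0.054,0,0,0,0,0],[-0.066,0,0,0,0,0],[-0.078,0,0,0,0,0],[-0.085,0,0,0,0,0]]'
python3 - <<'E'
from h import *
x=np.array([np.cos(.1414),np.sin(.1414),0])
rel(np.array([.5095,-.036,.114])+.0215*x,.1414)
E
```

```text
time: 9.0
tcp_pos: [0.6554, -0.0127, 0.1181]
tcp_rot: [[0.99, 0.142, 0.003], [0.142, -0.99, -0.003], [0.003, 0.003, -1.0]]
ft_force: [-0.8, 0.0, -0.5]
finger_gap: -0.0001
time: 9.67
tcp_pos: [0.5722, -0.0254, 0.1203]
tcp_rot: [[0.99, 0.142, 0.009], [0.142, -0.99, -0.004], [0.008, 0.005, -1.0]]
ft_force: [2.5, -0.7, 0.8]
finger_gap: 0.0
rel [-0.0421  0.0015  0.006 ] [ 0.005 -0.008  0.001] t 9.6667
```

```bash
python3 -m creep '[[-0.006,0,0.004,0,-0.008,0],[-0.014,0.001,0.005,0,-0.008,0],[-0.022,0.001,0.005,0,-0.008,0],[-0.03,0.001,0.005,0,-0.008,0],[-0.036,0.001,0.005,0,-0.008,0],[-0.04,0.001,0.005,0,-0.008,0],[-0.042,0.001,0.005,0,-0.008,0],[-0.042,0.001,0.005,0,-0.008,0]]'
```

```text
time: 10.33
tcp_pos: [0.5335, -0.0316, 0.12]
tcp_rot: [[0.99, 0.142, 0.01], [0.142, -0.99, -0.004], [0.009, 0.005, -1.0]]
ft_force: [-0.3, 3.7, 10.5]
finger_gap: 0.0001
```

```bash
python3 - <<'E'
from h import *
for n in ['top','side']: save(n,n+'7.png')
a=cv2.imread('pics/top7.png')[170:330,320:480]; c=cv2.imread('pics/side7.png')[160:320,280:440]
cv2.imwrite('pics/c7.png',cv2.resize(np.hstack([a,c]),(800,400),interpolation=cv2.INTER_CUBIC))
print(np.round(ctrl.get_state()['ft_force'],1),ctrl.get_state()['tcp_pos'])
E
```

```text
[-0.3  3.1 11.5] [ 0.53345288 -0.0316107   0.11994654]
```

View pics/c7.png

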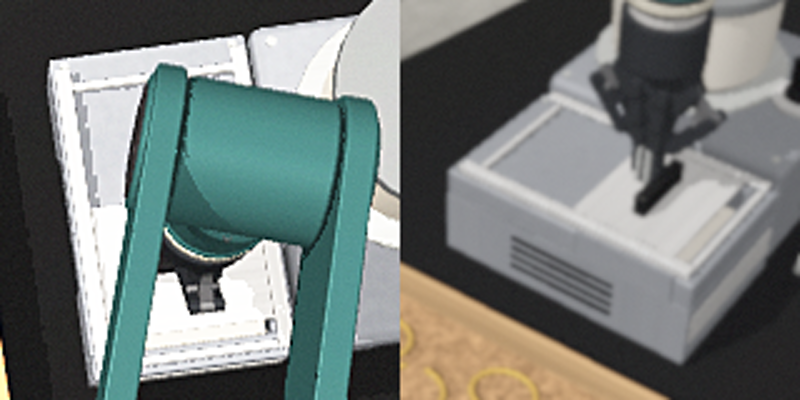

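The fingers are behind the bar with a narrow gap left at the front (side crop (740,205)). The 11 N upward force suggests the fingers are resting on the bar's top edge. I'll ease up slightly and keep pushing.

```bash
python3 -m creep '[[0.002,0,-0.001,0,0,0],[0.002,0,-0.001,0,0,0]]'; python3 -m creep '[[-0.003,0,0,0,0,0],[-0.005,0,0,0,0,0],[-0.007,0,0,0,0,0],[-0.009,0,0,0,0,0],[-0.009,0,0,0,0,0]]'; python3 - <<'E'
from h import *
save('side','side8.png')
cv2.imwrite('pics/c8.png',cv2.resize(cv2.imread('pics/side8.png')[180:320,300:460],(640,560),interpolation=cv2.INTER_CUBIC))
E
```

```text
time: 10.6
tcp_pos: [0.5369, -0.0313, 0.1234]
tcp_rot: [[0.99, 0.143, 0.013], [0.143, -0.99, -0.005], [0.013, 0.006, -1.0]]
ft_force: [0.9, -0.7, -0.9]
finger_gap: 0.0001
time: 11.02
tcp_pos: [0.5278, -0.0327, 0.1232]
tcp_rot: [[0.99, 0.142, 0.014], [0.142, -0.99, -0.005], [0.013, 0.007, -1.0]]
ft_force: [1.8, -0.2, 0.3]
finger_gap: -0.0004
```

View pics/c8.png

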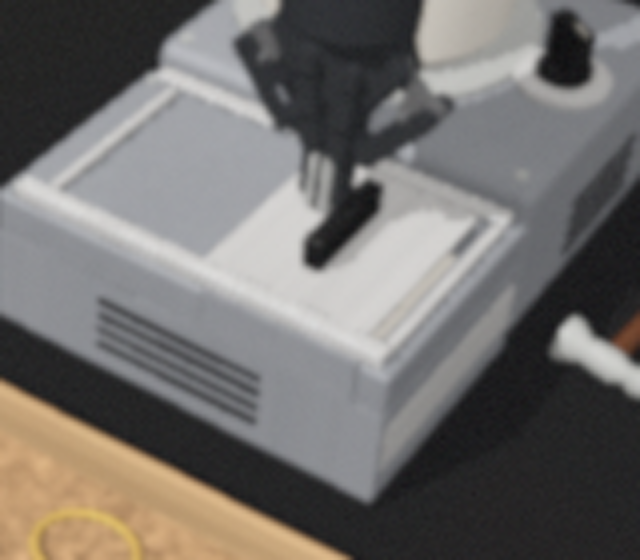

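It works, but the overlap is only 3 mm. I'll back off, go lower and push again.

```bash
python3 -m creep '[[0.015,0,0,0,-0.013,0],[0.015,0,0.005,0,-0.013,0],[0.015,0,0.01,0,-0.013,0],[0.015,0,0.01,0,-0.013,0]]'; python3 -m creep '[[-0.005,0,0,0,0,0],[-0.01,0,0,0,0,0],[-0.015,0,0,0,0,0],[-0.018,0,0,0,0,0],[-0.021,0,0,0,0,0],[-0.021,0,0,0,0,0]]'
```

```text
time: 11.4
tcp_pos: [0.5409, -0.0304, 0.1109]
tcp_rot: [[0.99, 0.142, -0.005], [0.142, -0.99, -0.006], [-0.006, 0.005, -1.0]]
ft_force: [-0.5, 0.2, -0.8]
finger_gap: 0.0002
time: 11.9
tcp_pos: [0.5256, -0.0326, 0.1115]
tcp_rot: [[0.99, 0.142, 0.012], [0.142, -0.99, -0.004], [0.011, 0.006, -1.0]]
ft_force: [19.4, 3.0, -13.0]
finger_gap: -0.0001
```

19 N with no further travel puts the bar at about 0.504, which matches the well centre, so the cover is at its front stop. I'll back off, retreat and check.

```bash
python3 -m creep '[[0.01,0,0,0,-0.01,0],[0.02,0,0,0,-0.01,0],[0.022,0,-0.03,0,-0.01,0],[0.022,0,-0.07,0,-0.01,0],[0.022,0,-0.1,0,-0.01,0],[0.022,0,-0.11,0,-0.01,0]]';python3 -m creep '[[-0.04,0,0,0,0,0],[-0.08,0,0,0,0,0],[-0.12,0,0,0,0,0],[-0.16,0,0,0,0,0],[-0.2,0,0,0,0,0],[-0.2,0,0,0,0,0],[-0.2,0,0,0,0,0]]'; python3 - <<'E'
from h import *
for n in ['top','side']: save(n,n+'9.png')
a=cv2.imread('pics/top9.png')[170:340,320:490]; c=cv2.imread('pics/side9.png')[150:320,280:450]
cv2.imwrite('pics/c9.png',cv2.resize(np.hstack([a,c]),(800,400),interpolation=cv2.INTER_CUBIC))
for f,v0,v1 in [('t0',268,290),('top9',268,298),('top4',215,240)]:
    g=cv2.imread(f'pics/{f}.png',0); ys,xs=np.nonzero(g[v0:v1,365:420]<70); bu=np.array([xs.mean()+365,ys.mean()+v0]); print(f,'bar',bu,np.round(ray('top',bu,.122),4))
E
```

```text
time: 12.4
tcp_pos: [0.5478, -0.0294, 0.2283]
tcp_rot: [[0.99, 0.142, 0.011], [0.142, -0.99, -0.007], [0.01, 0.009, -1.0]]
ft_force: [0.4, -0.4, 0.6]
finger_gap: -0.0002
time: 12.98
tcp_pos: [0.3479, -0.0579, 0.2262]
tcp_rot: [[0.99, 0.141, 0.012], [0.141, -0.99, -0.008], [0.011, 0.009, -1.0]]
ft_force: [0.9, -0.3, 0.7]
finger_gap: 0.0004
t0 bar [393.58984375 278.81640625] [ 0.5092 -0.035   0.122 ]
top9 bar [393.96923077 281.42307692] [ 0.5042 -0.0357  0.122 ]
top4 bar [385.40510949 227.37591241] [ 0.6096 -0.0191  0.122 ]
```

View pics/c9.png

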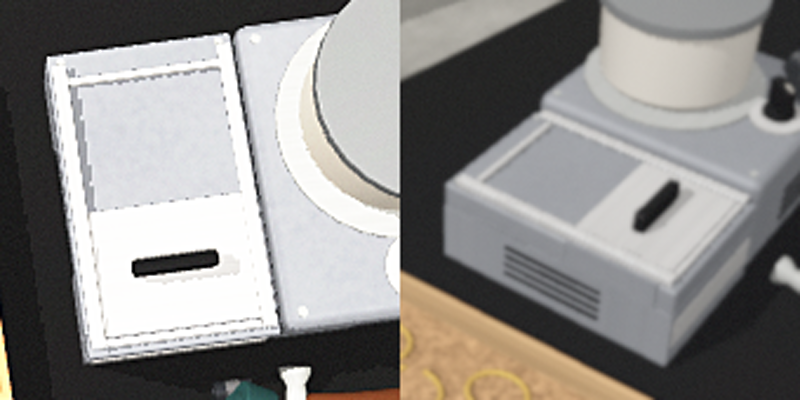

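The cover is at its stop with the front gap gone, and the bar has moved 5 mm further forward than at the start. The arm is clear, so I'll hand in.

```bash
python3 -m creep '[[0,0,0,0,0,0],[0,0,0,0,0,0],[0,0,0,0,0,0]]'; python3 - <<'E'
from cell import ctrl
print(ctrl.close_job())
E
```

```text
time: 13.33
tcp_pos: [0.3506, -0.0579, 0.2261]
tcp_rot: [[0.99, 0.143, 0.01], [0.143, -0.99, -0.007], [0.009, 0.008, -1.0]]
ft_force: [0.8, 0.1, 0.1]
finger_gap: -0.0001
the job is handed in; nothing more can be done
None
```

I slid the cover back about 0.10 m, pressed the square run button to its bottom stop, and slid the cover home again. I then withdrew the arm and handed the job in at about 13.3 s; no verdict is reported.

- **Button press:** the button held at about 14–15 N with the tip at z = 0.080 m for roughly 0.3 s. A later picture showed it back up. I never moved over the stop button.
- **Cover:** on the way home the fingers rode on the bar's top edge at first (about 11 N upward), so I backed off, went lower and pushed again. It then met the front stop at about 19 N. By the top camera the bar moved 107 mm forward from its open position, and it now sits 5 mm further forward than at the start. No gap shows at the front.
- **Not measured:** I did not re-measure the knob, bowl, hammer or tray at the end. I felt no contact with any of them. The bowl, the knob and the parts of the hammer and tray that show in the last pictures looked undisturbed.

The networks' button points disagreed with each other by up to 20 mm, so I used the dark-cap centroids from both cameras, which agreed to 2–3 mm.

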